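Turn the pastry row round for the customers

ROBOT

A 6-joint arm with a two-finger parallel gripper is mounted at the origin on a cart in front of the work surface, level with it; the furniture and walls round the work are solid. World frame = base frame: x ahead of the robot, y to its left, z up, the work surface at z = 0. Lengths are in m, angles in rad, forces in N, time in s.
With the tool pointing down it reaches from about 0.25 to 0.725 m from the base axis. Payload 4 kg.
Tool frame: the origin (TCP) lies midway between the tips of the shut fingers; the grasp point (between the pads) lies 19 mm behind it; z points along the fingers, y is the line along which they close (so a half turn about z gives the same grasp; the last joint's range is limited). The gripper opens to 85 mm and grips with 20 to 120 N. Pads are 22 mm wide; open, the fingers measure 114 mm over their backs; the gripper's body (76 mm by 85 mm) begins 54 mm behind the grasp point. The pads swing forward as they close: fully open they stand 13 mm farther back than shut.
Start: joints at [-1.277, 0.241, 0.005, 1.335, 0, 1.571], TCP at [0.145, -0.479, 0.231] pointing down, gripper open.
Joint ranges: [-2.72, 2.72], [-1.05, 1.87], [-1.09, 1.28], [-1.99, 2.15], [-1.42, 1.44], [-3.14, 3.14]. Speed limits (rad/s): [2.79, 2.79, 3.14, 3.14, 3.14, 3.14].

INTERFACE

Orientations are given as a unit quaternion [x, y, z, w].
In Python, from workcell import bot, camera, job_done gives the robot as it stands.
- The arm moves only by the tool carry_out, never from a script. Its argument "plan" is a list of rows, each an object of numbers: "dx", "dy", "dz": the shift along the tool's x, y, z in mm; "twist": the turn about the tool's z in degrees; "fingers": the closure, from -1 (fully open) to 1 (shut). In form: [{"dx": .., "dy": .., "dz": .., "twist": .., "fingers": ..}, ...]. A call has exactly 5 rows; each row is the pose to reach, as a shift and turn from the pose commanded when the call began, along the tool's axes at that moment; what a row does not reach only later rows make up. A row lasts 1/12 s, in which the tool goes at most 41.7 mm and 7.16 degrees, less where a joint would pass 70% of its speed; a pose out of reach is approached as far as the arm can. A call with a gripper value outside its range is refused whole. The fingers move at their own pace and stop on an object; the grip force is fixed at half the most. Time passes only in rows, so rows that repeat a pose let the fingers close, or fill a call up. It gives the time, the measured TCP pose, the force, the opening and the grip force at its end, in the units of the state.
- bot.get_obs(): the state, without advancing time (a new reading comes with each control period).
- camera(name): name is "scene" or "top" or "wrist"; returns a dict with "image" (384x512x3 uint8, red, green, blue), "intrinsics" (3x3 intrinsics, pixels), "eye" and "attitude" of the camera in the world. Camera axes: x right, y down, z forward; pixel columns grow to the right and rows downward; lengths in m; the calibration is good to about 2 mm. A picture is of the moment at which its call begins. There is no depth.
- job_done(): hands the job in; it is judged then, once.
The state is a dict: "clock": time; "joint_pos": joint angles; "joint_vel": joint speeds; "tau": joint torques, N m; "eef_pos": TCP position; "tool_rot": TCP orientation; "ft_force": force on the tool from outside, world axes, zero at the start; "ft_torque": the same for the moment, N m; "grip_width": finger opening in m; "grasp_force": force on a finger pad.
Only numpy, scipy, OpenCV 4.12 (cv2) and the standard library are available. Lean on these libraries where they do the work, as an engineer would, in place of code of your own. Each camera call takes 0.05 s, during which the arm holds its last target. There are 200 camera calls.

TASK

Move the four pastries from the wire cooling rack to the wooden display rack in front of it, in reverse order, so that a customer across the counter sees the row as you see it now: the pastry at the far left of the cooling rack goes on the plate at the far right of the display rack, the second from the left on the second plate from the right, and so on. Lay each one flat in the middle of its own plate, lengthways across the rack as they lie now (the ring cookie may be turned any way), and leave the cup, the glass and the price card where they stand.

Things in the scene. Friction and masses are not known exactly. Their poses are not given: they have to be found in the camera images.
- croissant: Butter croissant, 55 mm wide (x), 86 mm long (y), 41 mm high. Origin at the centre of its underside, z up; its length runs along its y axis. Take it across the width.
- ring_cookie: Round sugared ring cookie, 62 x 59 mm, 23 mm high; its hole is filled as far as contact goes. Origin at the centre of its underside, z up; which way it is turned does not matter.
- biscuit: Small oval butter biscuit, 32 mm wide (x), 48 mm long (y), 14 mm high. Origin at the centre of its underside, z up; its length runs along its y axis.
- mini_loaf: Little brick-shaped loaf cake with a dark crust top and a pale split along it, 46 mm wide (x), 78 mm long (y), 32 mm high. Origin at the centre of its underside, z up; its length runs along its y axis.
- card_0: Fixed parchment-coloured card, 94 mm (x) x 80 mm (y) x 3 mm, one of four alike on the cooling rack; the croissant lies on it at the start, and the card stays there. Origin at the centre of its underside, on the rack's top; its top is 3 mm above the origin. Its axes run as the rack's.
- card_1: Fixed parchment-coloured card, 94 mm (x) x 80 mm (y) x 3 mm, one of four alike on the cooling rack; the ring cookie lies on it at the start, and the card stays there. Origin at the centre of its underside, on the rack's top; its top is 3 mm above the origin. Its axes run as the rack's.
- card_2: Fixed parchment-coloured card, 94 mm (x) x 80 mm (y) x 3 mm, one of four alike on the cooling rack; the biscuit lies on it at the start, and the card stays there. Origin at the centre of its underside, on the rack's top; its top is 3 mm above the origin. Its axes run as the rack's.
- card_3: Fixed parchment-coloured card, 94 mm (x) x 80 mm (y) x 3 mm, one of four alike on the cooling rack; the mini loaf lies on it at the start, and the card stays there. Origin at the centre of its underside, on the rack's top; its top is 3 mm above the origin. Its axes run as the rack's.
- cooling_rack: Fixed steel wire cooling rack over an empty baking tray, the farther of the two racks, 431 mm long (its y axis, towards the robot's left), 111 mm wide (its x axis, away from the robot). Origin under its centre on the counter; its top, on which the cards lie, is 40 mm above. Cards sit centred on the rack's long middle line at y = +150, +50, -50, -150 mm, in an order that changes.
- display_rack: Fixed wooden display rack, the nearer of the two racks, 410 mm long (its y axis, towards the robot's left), 100 mm wide (its x axis, away from the robot). Four white porcelain plates, each 92 mm (x) x 78 mm (y), flat, are let into its top, centred at x = 0 and y = +150, +50, -50, -150 mm. Origin under its centre on the counter; plate tops are 26 mm above the origin, the wood round them 22 mm.
- coffee_cup: White porcelain cup, 73 mm across, 61 mm high, standing loose to the left of the racks; bystander, leave alone. Origin at the centre of its underside.
- water_glass: Drinking glass of water, 75 mm across, 111 mm high, standing loose well to the left of the cooling rack; bystander, leave alone. Origin at the centre of its underside.
- price_card: Small white price card in a wooden foot, 22 x 70 mm, 58 mm high, standing loose behind the left end of the cooling rack; bystander, leave alone. Origin at the centre of its underside.

How it is judged:
At the end, for the whole second after the job is handed in: Each pastry lies flat and still on the plate mirroring its card's place on the cooling rack: within 14 mm of the plate's centre along and across the rack, 6 mm in height, tilt under 0.2 rad; croissant, biscuit and loaf have their length within 0.3 rad of straight across the rack (((y of card_0 in the frame of cooling_rack between 0.13 and 0.17 m and y of croissant in the frame of display_rack between -0.164 and -0.136 m) or (y of card_0 in the frame of cooling_rack between 0.03 and 0.07 m and y of croissant in the frame of display_rack between -0.064 and -0.036 m) or (y of card_0 in the frame of cooling_rack between -0.07 and -0.03 m and y of croissant in the frame of display_rack between 0.036 and 0.064 m) or (y of card_0 in the frame of cooling_rack between -0.17 and -0.13 m and y of croissant in the frame of display_rack between 0.136 and 0.164 m)) and x of croissant in the frame of display_rack between -0.014 and 0.014 m and z of croissant in the frame of display_rack between 0.02 and 0.032 m and angle between each of croissant, ring_cookie, biscuit, mini_loaf's own z axis and vertical below 0.2 rad and linear speed of each of croissant, ring_cookie, biscuit, mini_loaf below 0.02 m/s and angular speed of each of croissant, ring_cookie, biscuit, mini_loaf below 0.2 rad/s and angle between the y axis of each of croissant, biscuit, mini_loaf and the x axis of display_rack, either way round below 0.3 rad and ((y of card_1 in the frame of cooling_rack between 0.13 and 0.17 m and y of ring_cookie in the frame of display_rack between -0.164 and -0.136 m) or (y of card_1 in the frame of cooling_rack between 0.03 and 0.07 m and y of ring_cookie in the frame of display_rack between -0.064 and -0.036 m) or (y of card_1 in the frame of cooling_rack between -0.07 and -0.03 m and y of ring_cookie in the frame of display_rack between 0.036 and 0.064 m) or (y of card_1 in the frame of cooling_rack between -0.17 and -0.13 m and y of ring_cookie in the frame of display_rack between 0.136 and 0.164 m)) and x of ring_cookie in the frame of display_rack between -0.014 and 0.014 m and z of ring_cookie in the frame of display_rack between 0.02 and 0.032 m and ((y of card_2 in the frame of cooling_rack between 0.13 and 0.17 m and y of biscuit in the frame of display_rack between -0.164 and -0.136 m) or (y of card_2 in the frame of cooling_rack between 0.03 and 0.07 m and y of biscuit in the frame of display_rack between -0.064 and -0.036 m) or (y of card_2 in the frame of cooling_rack between -0.07 and -0.03 m and y of biscuit in the frame of display_rack between 0.036 and 0.064 m) or (y of card_2 in the frame of cooling_rack between -0.17 and -0.13 m and y of biscuit in the frame of display_rack between 0.136 and 0.164 m)) and x of biscuit in the frame of display_rack between -0.014 and 0.014 m and z of biscuit in the frame of display_rack between 0.02 and 0.032 m and ((y of card_3 in the frame of cooling_rack between 0.13 and 0.17 m and y of mini_loaf in the frame of display_rack between -0.164 and -0.136 m) or (y of card_3 in the frame of cooling_rack between 0.03 and 0.07 m and y of mini_loaf in the frame of display_rack between -0.064 and -0.036 m) or (y of card_3 in the frame of cooling_rack between -0.07 and -0.03 m and y of mini_loaf in the frame of display_rack between 0.036 and 0.064 m) or (y of card_3 in the frame of cooling_rack between -0.17 and -0.13 m and y of mini_loaf in the frame of display_rack between 0.136 and 0.164 m)) and x of mini_loaf in the frame of display_rack between -0.014 and 0.014 m and z of mini_loaf in the frame of display_rack between 0.02 and 0.032 m); the robot touches nothing.
It fails at once if the coffee cup is pushed more than 20 mm or tipped over (distance of coffee_cup from where it was at the start of the episode above 0.02 m or angle between coffee_cup's own z axis and vertical above 0.3 rad).
It fails at once if the water glass is pushed more than 20 mm or tipped over (distance of water_glass from where it was at the start of the episode above 0.02 m or angle between water_glass's own z axis and vertical above 0.3 rad).
It fails at once if the price card is pushed more than 20 mm or tipped over (distance of price_card from where it was at the start of the episode above 0.02 m or angle between price_card's own z axis and vertical above 0.3 rad).
It also fails if it takes over 93 s, if anything falls off the work surface, if the arm or the gripper's body presses on something with over 40 N, if the wrist force passes 120 N, or if a joint passes its speed limit or range.

## Working session

There is one attempt and no reset: what is moved stays moved. The work goes in short steps, Python scripts to look and compute and a tool call to move; the robot and the scene stay as the last step left them, time stands still between calls to the robot, and variables do not carry over. Pictures are saved under pics/ and viewed, at most 14 in all, crops included, and the job is handed in when it is done.

Besides the shell and the picture viewer there is one more tool, called after "Request:" as name([rows], argument=value, ...), one row to a line, values as JSON. carry_out: Moves the arm, as the interface text tells. Its arguments: {"type":"object","properties":{"plan":{"type":"array","items":{"type":"object","properties":{"dx":{"type":"number"},"dy":{"type":"number"},"dz":{"type":"number"},"twist":{"type":"number"},"fingers":{"type":"number"}}}}},"required":["plan"]}

```bash
mkdir -p pics; cat > h.py <<'E'
import numpy as np, cv2
from scipy.spatial.transform import Rotation as R
from workcell import bot, camera, job_done
def snap(n,f):
    c=camera(n); cv2.imwrite(f'pics/{f}.png',c['image'][:,:,::-1]); np.savez(f'pics/{f}.npz',**{k:np.array(v) for k,v in c.items()}); return c
def rot(a):
    a=np.array(a,float); return R.from_quat(a).as_matrix() if a.size==4 else a.reshape(3,3)
def px(f,u,v,z):
    c=np.load(f'pics/{f}.npz'); d=rot(c['attitude'])@np.linalg.inv(c['intrinsics'])@np.array([u,v,1.])
    e=c['eye']; return e+d*(z-e[2])/d[2]
E
python3 - <<'E'
from h import *
for n in('top','scene'):
    c=snap(n,n+'0'); print(n,c['eye'],c['attitude'],c['intrinsics'])
a=cv2.imread('pics/top0.png'); cv2.imwrite('pics/top0b.png',cv2.resize(a,(800,600),interpolation=cv2.INTER_CUBIC))
o=bot.get_obs(); print(o); print(rot(o['tool_rot']))
E
```

```text
top [0.36805139 0.09867369 0.87627881] [-0.64813591  0.75399144 -0.0794598   0.07143457] [[346.52480859   0.         252.54626667]
 [  0.         346.52480859 188.34440349]
 [  0.           0.           1.        ]]
scene [-0.14939737  0.58681174  0.80710217] [-0.42744088  0.80336941 -0.36669863  0.19345284] [[469.55913906   0.         257.36897758]
 [  0.         469.55913906 182.39795906]
 [  0.           0.           1.        ]]
{'clock': 0.1, 'joint_pos': array([-1.27699623e+00,  2.41367128e-01,  3.86656843e-03,  1.33519435e+00,
       -1.50671391e-05,  1.57081380e+00]), 'joint_vel': array([-5.62087349e-04, -2.87777377e-05,  4.51590856e-03, -1.30728802e-04,
       -7.42350271e-04,  2.02415130e-03]), 'tau': array([-9.13021559e-04, -3.73138547e+01,  2.53010398e+01,  1.08791786e-02,
        2.96559347e-05, -7.70425771e-06]), 'eef_pos': array([ 0.14462923, -0.47804045,  0.23049015]), 'tool_rot': array([ 9.89230409e-01,  1.46363578e-01, -1.46410310e-04, -9.37961436e-04]), 'ft_force': array([-0.42984774,  0.56334062,  0.56628482]), 'ft_torque': array([ 0.04546622, -0.02481256,  0.00598887]), 'grasp_force': 0.0, 'grip_width': 0.08557833216191175}
[[ 9.57155363e-01  2.89574330e-01 -5.64233847e-04]
 [ 2.89574879e-01 -9.57153646e-01  1.81286168e-03]
 [-1.51002784e-05 -1.89857822e-03 -9.99998198e-01]]
```

View pics/top0b.png

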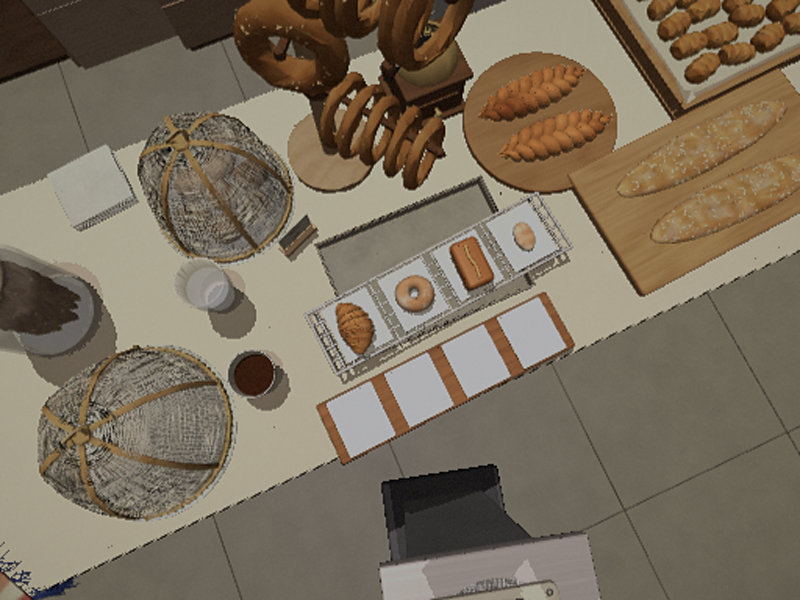

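View pics/scene0.png

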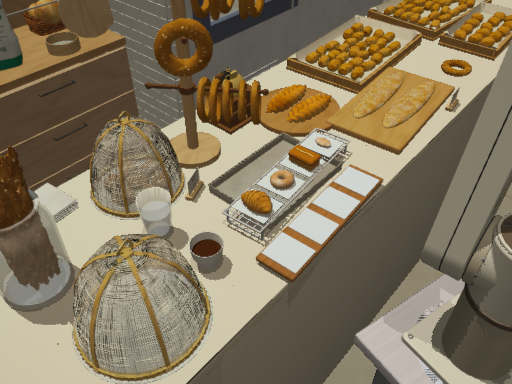

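The top view shows croissant (352,328), ring (415,293), loaf (472,263) and biscuit (524,236), in pixels of the enlarged image, left to right on the cooling rack. The display rack lies in front, from (320,405) to (575,350). I'll enlarge it to measure.

```bash
python3 - <<'E'
from h import *
a=cv2.imread('pics/top0.png')[120:300,190:375]; b=cv2.resize(a,None,fx=3.3,fy=3.3,interpolation=cv2.INTER_CUBIC); b=cv2.resize(a,(740,600) if 0 else (616,600),interpolation=cv2.INTER_CUBIC);cv2.imwrite('pics/crop0.png',b)
E
```

```text
(no output)
```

View pics/crop0.png

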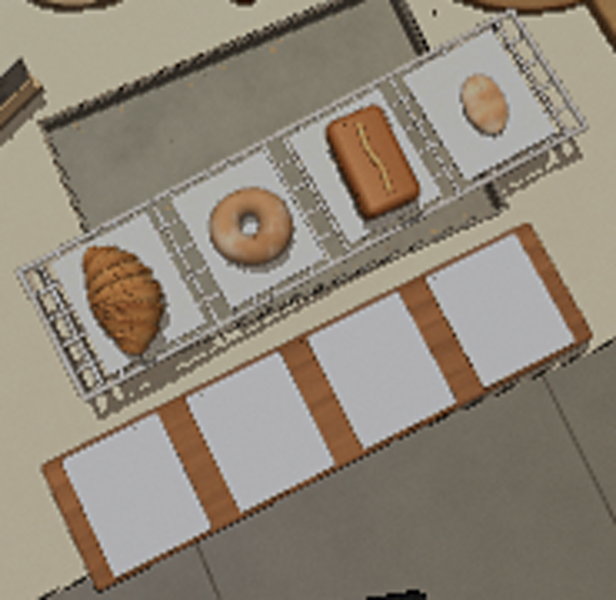

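```bash
python3 - <<'E'
from h import *
f=lambda u,v,z:px('top0',190+(u+.5)/(616/185)-.5,120+(v+.5)/(600/180)-.5,z)[:2]
P=[[(63,458),(160,412),(211,530),(113,577)],[(186,402),(281,352),(333,463),(238,512)],[(306,342),(403,292),(455,400),(360,449)],[(426,285),(521,235),(576,338),(482,388)]]
C=np.array([np.mean([f(*p,.026) for p in q],0) for q in P]); print('plates',C.round(4))
for q in P[:1]:
  w=np.array([f(*p,.026) for p in q]); print('sizes',np.linalg.norm(w-np.roll(w,1,0),axis=1))
t=np.array([.15,.05,-.05,-.15]); A=np.c_[t,np.ones(4)]; s=np.linalg.lstsq(A,C,rcond=None)[0]; d=s[0];print('axis',d,np.linalg.norm(d),'yaw',np.degrees(np.arctan2(d[1],d[0]))-90,'cen',s[1]);print('fit',(A@s).round(4))
r=np.array([f(*p,.022) for p in [(43,467),(528,225),(592,340),(100,590)]]);print('rackcen',r.mean(0),np.linalg.norm(r-np.roll(r,1,0),axis=1))
print('rack yaw',[np.degrees(np.arctan2(*(a)[::-1]))-90 for a in (r[0]-r[1],r[3]-r[2])])
for n,p,z in [('cro',(125,300),.06),('ring',(251,226),.054),('loaf',np.mean([(327,124),(381,105),(418,196),(370,217)],0),.075),('bis',(485.5,104),.049)]: print(n,f(*p,z).round(4))
for n,a,b,z in [('cro',(97,250),(140,352),.055),('loaf',(354,114),(394,206),.075),('loafR',(381,105),(418,196),.075),('loafL',(327,124),(370,217),.075),('bis',(475,75),(496,133),.049)]:
  v=f(*a,z)-f(*b,z); print(n,np.linalg.norm(v),np.degrees(np.arctan2(v[1],v[0])))
r=np.array([f(*p,.043) for p in [(18,270),(512,13),(585,128),(92,397)]]);print('coolcen',r.mean(0),np.linalg.norm(r-np.roll(r,1,0),axis=1),[np.degrees(np.arctan2(*(a)[::-1]))-90 for a in (r[0]-r[1],r[3]-r[2])])
E
```

```text
plates [[ 0.3672  0.1557]
 [ 0.3972  0.0616]
 [ 0.4277 -0.0336]
 [ 0.4574 -0.1297]]
sizes [0.09075494 0.07722747 0.09115365 0.07650802]
axis [-0.30123738  0.95151388] 0.9980594312295752 yaw 17.567134722515448 cen [0.41237105 0.01349907]
fit [[ 0.3672  0.1562]
 [ 0.3973  0.0611]
 [ 0.4274 -0.0341]
 [ 0.4576 -0.1292]]
rackcen [0.41156548 0.01366577] [0.09568081 0.40397389 0.09691875 0.40241672]
rack yaw [np.float64(17.74010217133501), np.float64(17.56398200613191)]
cro [0.5019 0.1433]
ring [0.543  0.0454]
loaf [ 0.5728 -0.0482]
bis [ 0.61   -0.1436]
cro 0.08068155763924671 14.891396822950131
loaf 0.07360787259698819 12.651789160979115
loafR 0.07228659452456418 11.011185055213396
loafL 0.07495645258872606 14.237434047522633
bis 0.04752996513864605 7.806492479307419
coolcen [5.59943576e-01 1.30151352e-04] [0.10821028 0.42361704 0.10480766 0.41784289] [np.float64(19.605962347418924), np.float64(20.04995288213287)]
```

Request:
carry_out([
  {"dx": 36, "dy": -12, "dz": 0, "twist": 0, "fingers": -1},
  {"dx": 72, "dy": -25, "dz": 0, "twist": 0, "fingers": -1},
  {"dx": 108, "dy": -37, "dz": 0, "twist": 0, "fingers": -1},
  {"dx": 145, "dy": -49, "dz": 0, "twist": 0, "fingers": -1},
  {"dx": 181, "dy": -62, "dz": 0, "twist": 0, "fingers": -1},
])

```text
clock: 0.52
eef_pos: [0.3011, -0.3656, 0.231]
tool_rot: [0.989, 0.146, -0.0, -0.0]
ft_force: [0.8, -0.4, -0.7]
grip_width: 0.0855
grasp_force: 0.0
```

Request:
carry_out([
  {"dx": 36, "dy": -12, "dz": 0, "twist": 0, "fingers": -1},
  {"dx": 72, "dy": -25, "dz": 0, "twist": 0, "fingers": -1},
  {"dx": 108, "dy": -37, "dz": 0, "twist": 0, "fingers": -1},
  {"dx": 145, "dy": -49, "dz": 0, "twist": 0, "fingers": -1},
  {"dx": 181, "dy": -62, "dz": 0, "twist": 0, "fingers": -1},
])

```text
clock: 0.93
eef_pos: [0.4565, -0.2536, 0.2309]
tool_rot: [0.989, 0.146, -0.0, -0.0]
ft_force: [0.5, -0.7, -0.4]
grip_width: 0.0853
grasp_force: 0.0
```

Request:
carry_out([
  {"dx": 30, "dy": -12, "dz": 0, "twist": 0, "fingers": -1},
  {"dx": 60, "dy": -25, "dz": 0, "twist": 0, "fingers": -1},
  {"dx": 90, "dy": -37, "dz": 0, "twist": 0, "fingers": -1},
  {"dx": 120, "dy": -49, "dz": 0, "twist": 0, "fingers": -1},
  {"dx": 140, "dy": -62, "dz": 0, "twist": 0, "fingers": -1},
])

```text
clock: 1.35
eef_pos: [0.5733, -0.1534, 0.2303]
tool_rot: [0.989, 0.147, -0.0, -0.0]
ft_force: [0.4, -0.3, -0.7]
grip_width: 0.0852
grasp_force: 0.0
```

```bash
cat >> h.py <<'E'
def go(x,y,z,yaw=None):
    o=bot.get_obs(); M=rot(o['tool_rot']); d=M.T@(np.array([x,y,z])-o['eef_pos'])*1000
    cy=np.degrees(np.arctan2(M[1,0],M[0,0]))
    print('t %.2f'%o['clock'],'pos',o['eef_pos'].round(4),'yaw %.1f'%cy,'d',d.round(1),'twist',None if yaw is None else round(cy-yaw,1),'w %.4f f %.1f'%(o['grip_width'],o['grasp_force']),o['ft_force'].round(1))
E
python3 - <<'E'
from h import *
go(.61,-.1436,.16,17.6)
c=snap('wrist','w1'); print(c['eye'],rot(c['attitude']))
cv2.imwrite('pics/w1b.png',c['image'][:,:,::-1])
E
```

```text
t 1.35 pos [ 0.5733 -0.1534  0.2303] yaw 16.9 d [38.   1.3 70.3] twist -0.7 w 0.0852 f 0.0 [ 0.4 -0.3 -0.7]
[ 0.64376991 -0.1312698   0.37176307] [[ 0.29076006 -0.91662845 -0.27431892]
 [-0.95679424 -0.27910324 -0.08152402]
 [-0.00183607  0.28617069 -0.9581769 ]]
```

View pics/w1b.png

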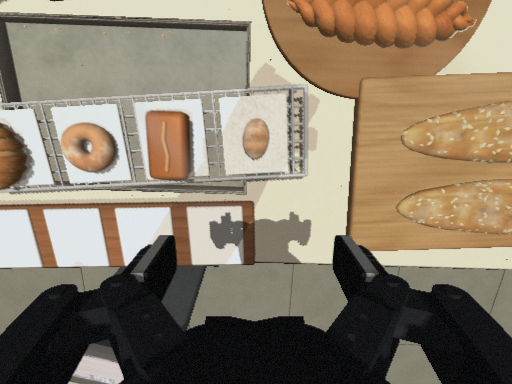

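Wrist view: biscuit centre (256,139), nearly aligned with the image; loaf (168,145); ring (89,147). Plate 4 spans (187,207) to (242,264).

```bash
python3 - <<'E'
from h import *
print('bis',px('w1',256.5,139,.049)); print('loaf',[px('w1',*p,.07).round(4) for p in[(147,112),(188,112),(189,179),(148,181)]], px('w1',168,146,.07)); print('ring',px('w1',89,147.5,.054))
a=px('w1',256,118,.047);b=px('w1',258,161,.047);print(a-b,np.degrees(np.arctan2(*(a-b)[1::-1])))
print('p4',[px('w1',*p,.026)[:2].round(4) for p in [(187,206),(242,207),(242,264),(190,264)]])
im=cv2.imread('pics/w1.png');hsv=cv2.cvtColor(im,cv2.COLOR_BGR2HSV);m=((hsv[...,1]>75)&(hsv[...,0]<25)).astype('u1')
for n,(u0,v0,u1,v1),z in[('bis',(235,108,275,168),.049),('loaf',(138,104,196,186),.065),('ring',(55,115,122,178),.054)]:
  c=max(cv2.findContours(m[v0:v1,u0:u1],0,1)[0],key=cv2.contourArea); w=np.array([px('w1',p[0][0]+u0,p[0][1]+v0,z)[:2] for p in c],dtype='f4'); r=cv2.minAreaRect(w*1000); print(n,r)
E
```

```text
bis [ 0.61253596 -0.14296255  0.049     ]
loaf [array([ 0.6077, -0.0199,  0.07  ]), array([ 0.6206, -0.0625,  0.07  ]), array([ 0.5476, -0.0804,  0.07  ]), array([ 0.5312, -0.035 ,  0.07  ])] [ 0.57813514 -0.04915059  0.07      ]
ring [0.54558064 0.04470177 0.054     ]
[0.04817821 0.01731418 0.        ] 19.76731282379392
p4 [array([ 0.4952, -0.0789]), array([ 0.5159, -0.1518]), array([ 0.43  , -0.1767]), array([ 0.4076, -0.1033])]
bis ((613.0319213867188, -142.44131469726562), (31.551176071166992, 42.298545837402344), 77.36165618896484)
loaf ((576.8904418945312, -48.31919860839844), (78.40579986572266, 48.086769104003906), 14.177379608154297)
ring ((545.9638061523438, 45.028099060058594), (57.37266540527344, 61.176021575927734), 36.40011978149414)
```

Request:
carry_out([
  {"dx": 20, "dy": 1, "dz": 25, "twist": 3, "fingers": -0.6},
  {"dx": 40, "dy": 1, "dz": 55, "twist": 3, "fingers": -0.6},
  {"dx": 40, "dy": 1, "dz": 90, "twist": 3, "fingers": -0.6},
  {"dx": 40, "dy": 1, "dz": 125, "twist": 3, "fingers": -0.6},
  {"dx": 40, "dy": 1, "dz": 145, "twist": 3, "fingers": -0.6},
])

```text
clock: 1.82
eef_pos: [0.6072, -0.1437, 0.0811]
tool_rot: [0.993, 0.121, -0.003, -0.001]
ft_force: [-1.1, -0.1, -1.3]
grip_width: 0.0682
grasp_force: 0.0
```

Request:
carry_out([
  {"dx": 0, "dy": 0, "dz": 15, "twist": 0, "fingers": -0.6},
  {"dx": 0, "dy": 0, "dz": 30, "twist": 0, "fingers": -0.6},
  {"dx": 0, "dy": 0, "dz": 39, "twist": 0, "fingers": -0.6},
  {"dx": 0, "dy": 0, "dz": 39, "twist": 0, "fingers": -0.6},
  {"dx": 0, "dy": 0, "dz": 39, "twist": 0, "fingers": -0.6},
])

```text
clock: 2.23
eef_pos: [0.6095, -0.1445, 0.0469]
tool_rot: [0.993, 0.12, -0.001, -0.0]
ft_force: [0.1, 0.4, 1.1]
grip_width: 0.068
grasp_force: 0.0
```

```bash
python3 - <<'E'
from h import *
go(.612,-.143,.045,14)
snap('wrist','w2')
E
```

```text
t 2.23 pos [ 0.6095 -0.1445  0.0469] yaw 13.8 d [ 2.8 -0.9  1.9] twist -0.2 w 0.0680 f 0.0 [0.1 0.4 1.1]
```

View pics/w2.png

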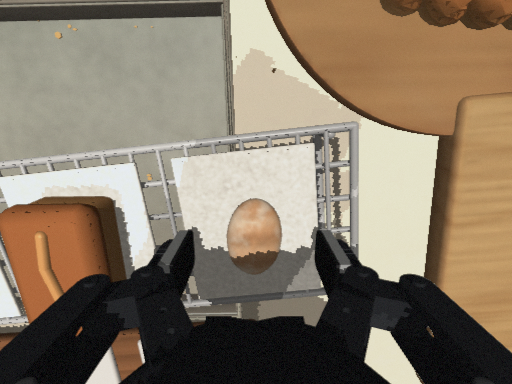

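Biscuit at (254,237) is centred between the fingertips (190 and 320) and aligned with them. I'll check the fore-aft offset and close.

```bash
python3 - <<'E'
from h import *
p=px('w2',254.5,237,.049);print(p);go(*p[:2],.045,14)
E
```

```text
[ 0.61294942 -0.14283797  0.049     ]
t 2.28 pos [ 0.6104 -0.1447  0.0479] yaw 13.8 d [ 3.  -1.2  2.9] twist -0.2 w 0.0684 f 0.0 [-0.2 -0.3  0.4]
```

Request:
carry_out([
  {"dx": 2, "dy": -1, "dz": 1, "twist": 0, "fingers": -0.6},
  {"dx": 2, "dy": -1, "dz": 2, "twist": 0, "fingers": 0.5},
  {"dx": 2, "dy": -1, "dz": 2, "twist": 0, "fingers": 1},
  {"dx": 2, "dy": -1, "dz": 2, "twist": 0, "fingers": 1},
  {"dx": 2, "dy": -1, "dz": 2, "twist": 0, "fingers": 1},
])

```text
clock: 2.7
eef_pos: [0.6122, -0.1432, 0.0464]
tool_rot: [0.993, 0.12, 0.001, 0.0]
ft_force: [-0.7, 0.5, 3.5]
grip_width: 0.0279
grasp_force: 58.9
```

Request:
carry_out([
  {"fingers": 1},
  {"fingers": 1},
  {"fingers": 1},
  {"fingers": 1},
  {"fingers": 1},
])

```text
$.plan[0]: bad value
```

```bash
python3 - <<'E'
from h import *
go(.369,.156,.14,17.6)
E
```

```text
t 2.70 pos [ 0.6122 -0.1432  0.0464] yaw 13.8 d [-164.5 -348.6  -94.1] twist -3.8 w 0.0279 f 58.9 [-0.7  0.5  3.5]
```

Request:
carry_out([
  {"dx": 0, "dy": 0, "dz": -30, "twist": 0, "fingers": 1},
  {"dx": 0, "dy": 0, "dz": -65, "twist": 0, "fingers": 1},
  {"dx": -5, "dy": -20, "dz": -95, "twist": 0, "fingers": 1},
  {"dx": -20, "dy": -50, "dz": -95, "twist": -2, "fingers": 1},
  {"dx": -37, "dy": -80, "dz": -95, "twist": -4, "fingers": 1},
])

```text
clock: 3.12
eef_pos: [0.5588, -0.0743, 0.1431]
tool_rot: [0.988, 0.155, 0.004, 0.001]
ft_force: [0.7, 1.0, -0.4]
grip_width: 0.027
grasp_force: 59.3
```

```bash
python3 - <<'E'
from h import *
go(.369,.156,.14,17.6)
E
```

```text
t 3.12 pos [ 0.5588 -0.0743  0.1431] yaw 17.8 d [-110.1 -277.4    1.6] twist 0.2 w 0.0270 f 59.3 [ 0.7  1.  -0.4]
```

Request:
carry_out([
  {"dx": -14, "dy": -35, "dz": 0, "twist": 0, "fingers": 1},
  {"dx": -28, "dy": -70, "dz": 0, "twist": 0, "fingers": 1},
  {"dx": -42, "dy": -105, "dz": 0, "twist": 0, "fingers": 1},
  {"dx": -56, "dy": -140, "dz": 0, "twist": 0, "fingers": 1},
  {"dx": -70, "dy": -175, "dz": 0, "twist": 0, "fingers": 1},
])

```text
clock: 3.53
eef_pos: [0.4351, 0.0719, 0.1405]
tool_rot: [0.988, 0.155, 0.0, -0.0]
ft_force: [-0.2, 1.5, -0.4]
grip_width: 0.0274
grasp_force: 59.3
```

Request:
carry_out([
  {"dx": -12, "dy": -35, "dz": 0, "twist": 0, "fingers": 1},
  {"dx": -24, "dy": -70, "dz": 0, "twist": 0, "fingers": 1},
  {"dx": -36, "dy": -92, "dz": 15, "twist": 0, "fingers": 1},
  {"dx": -40, "dy": -102, "dz": 40, "twist": 0, "fingers": 1},
  {"dx": -40, "dy": -102, "dz": 70, "twist": 0, "fingers": 1},
])

```text
clock: 3.95
eef_pos: [0.3744, 0.137, 0.0714]
tool_rot: [0.986, 0.168, 0.001, -0.009]
ft_force: [1.2, 0.6, 0.2]
grip_width: 0.0274
grasp_force: 59.3
```

Request:
carry_out([
  {"dx": 0, "dy": 0, "dz": 15, "twist": 0, "fingers": 1},
  {"dx": 0, "dy": 0, "dz": 25, "twist": 0, "fingers": 1},
  {"dx": 0, "dy": 0, "dz": 30, "twist": 0, "fingers": 1},
  {"dx": 0, "dy": 0, "dz": 30, "twist": 0, "fingers": 1},
  {"dx": 0, "dy": 0, "dz": 30, "twist": 0, "fingers": 1},
])

```text
clock: 4.37
eef_pos: [0.3743, 0.1359, 0.0407]
tool_rot: [0.986, 0.167, -0.001, -0.009]
ft_force: [-0.1, -0.6, -0.4]
grip_width: 0.0275
grasp_force: 59.3
```

```bash
python3 - <<'E'
from h import *
go(.369,.156,.0305,17.6)
snap('wrist','w3')
E
```

```text
t 4.37 pos [0.3743 0.1359 0.0407] yaw 19.2 d [  1.6 -20.6  10.5] twist 1.6 w 0.0275 f 59.3 [-0.1 -0.6 -0.4]
```

View pics/w3.png

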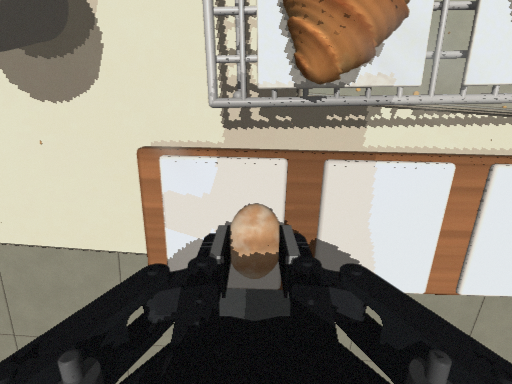

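The biscuit is held at (256,235), over the right part of the left plate. It's 20 mm short along the rack, so I'll check the joints.

```bash
python3 - <<'E'
from h import *
print(bot.get_obs()['joint_pos'].round(3)); go(.369,.156,.0305,17.6)
E
```

```text
[ 0.335  0.242 -0.553  0.775  0.017  3.141]
t 4.42 pos [0.3747 0.136  0.041 ] yaw 19.2 d [  1.1 -20.6  10.9] twist 1.6 w 0.0274 f 59.3 [-0.1 -0.3  1.5]
```

Request:
carry_out([
  {"dx": 0, "dy": -5, "dz": 0, "twist": 0, "fingers": 1},
  {"dx": 0, "dy": -10, "dz": 0, "twist": 0, "fingers": 1},
  {"dx": 0, "dy": -15, "dz": 0, "twist": 0, "fingers": 1},
  {"dx": 1, "dy": -20, "dz": 0, "twist": 0, "fingers": 1},
  {"dx": 1, "dy": -20, "dz": 0, "twist": 0, "fingers": 1},
])

```text
clock: 4.83
eef_pos: [0.3728, 0.1444, 0.041]
tool_rot: [0.985, 0.174, -0.002, -0.013]
ft_force: [-0.3, 0.6, -0.2]
grip_width: 0.0275
grasp_force: 59.3
```

```bash
python3 - <<'E'
from h import *
print(bot.get_obs()['joint_pos'].round(3)); go(.369,.156,.0305,17.6)
E
```

```text
[ 0.349  0.244 -0.55   0.776  0.027  3.141]
t 4.83 pos [0.3728 0.1444 0.041 ] yaw 20.0 d [  0.4 -11.9  10.8] twist 2.4 w 0.0275 f 59.3 [-0.3  0.6 -0.2]
```

Joint 6 is at its limit. A few degrees of turn frees it, well inside the 17° tolerance.

Request:
carry_out([
  {"dx": 0, "dy": 0, "dz": 0, "twist": -2.5, "fingers": 1},
  {"dx": 0, "dy": 0, "dz": 0, "twist": -4, "fingers": 1},
  {"dx": 0, "dy": -4, "dz": 0, "twist": -4, "fingers": 1},
  {"dx": 0, "dy": -8, "dz": 0, "twist": -4, "fingers": 1},
  {"dx": 1, "dy": -12, "dz": 0, "twist": -4, "fingers": 1},
])

```text
clock: 5.25
eef_pos: [0.3689, 0.1559, 0.041]
tool_rot: [0.978, 0.207, -0.002, -0.013]
ft_force: [-0.4, -0.5, 0.3]
grip_width: 0.0277
grasp_force: 59.3
```

```bash
python3 - <<'E'
from h import *
print(bot.get_obs()['joint_pos'].round(3)); go(.369,.156,.0305,17.6); print(rot(bot.get_obs()['tool_rot'])[:,2])
E
```

```text
[ 0.379  0.246 -0.548  0.777  0.027  3.103]
t 5.25 pos [0.3689 0.1559 0.041 ] yaw 23.9 d [ 0.1  0.2 10.5] twist 6.3 w 0.0277 f 59.3 [-0.4 -0.5  0.3]
[-0.00970323  0.02511305 -0.99963753]
```

Request:
carry_out([
  {"dx": 0, "dy": 0, "dz": 6, "twist": 0, "fingers": 1},
  {"dx": 0, "dy": 0, "dz": 11, "twist": 0, "fingers": 1},
  {"dx": 0, "dy": 0, "dz": 11, "twist": 0, "fingers": 1},
  {"dx": 0, "dy": 0, "dz": 11, "twist": 0, "fingers": 0},
  {"dx": 0, "dy": 0, "dz": 11, "twist": 0, "fingers": -0.5},
])

```text
clock: 5.67
eef_pos: [0.3687, 0.1556, 0.0295]
tool_rot: [0.978, 0.208, -0.002, -0.013]
ft_force: [-0.3, 0.4, 0.1]
grip_width: 0.0503
grasp_force: 0.0
```

Request:
carry_out([
  {"dx": 0, "dy": 0, "dz": 0, "twist": 0, "fingers": -0.5},
  {"dx": 0, "dy": 0, "dz": 0, "twist": 0, "fingers": -0.5},
  {"dx": 0, "dy": 0, "dz": -30, "twist": 0, "fingers": -0.5},
  {"dx": 0, "dy": 0, "dz": -70, "twist": 0, "fingers": -0.5},
  {"dx": 0, "dy": 0, "dz": -110, "twist": 0, "fingers": -0.5},
])

```text
clock: 6.08
eef_pos: [0.3687, 0.1524, 0.1403]
tool_rot: [0.978, 0.208, -0.004, -0.013]
ft_force: [1.5, 0.4, 0.3]
grip_width: 0.0643
grasp_force: 0.0
```

```bash
python3 - <<'E'
from h import *
go(.5755,-.0485,.14,14)
snap('wrist','w4'); print(px('w4',0,0,.03))
E
```

```text
t 6.08 pos [0.3687 0.1524 0.1403] yaw 24.0 d [107.4 267.5  -7.2] twist 10.0 w 0.0643 f 0.0 [1.5 0.4 0.3]
[0.42865287 0.41446733 0.03      ]
```

View pics/w4.png

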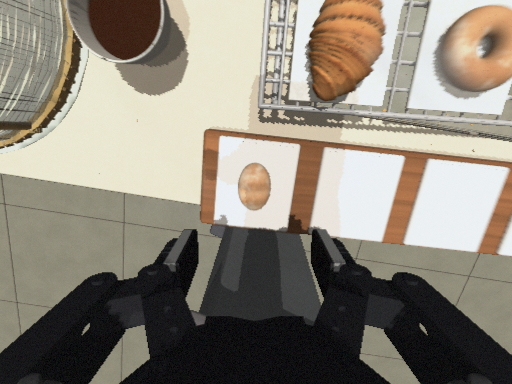

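The biscuit rests at (255,186) on its plate, whose centre is about (255,182), so it is well placed. Next is the loaf.

Request:
carry_out([
  {"dx": 14, "dy": 36, "dz": -1, "twist": 2, "fingers": -0.9},
  {"dx": 28, "dy": 70, "dz": -2, "twist": 4, "fingers": -0.9},
  {"dx": 42, "dy": 105, "dz": -3, "twist": 6, "fingers": -0.9},
  {"dx": 56, "dy": 140, "dz": -4, "twist": 8, "fingers": -0.9},
  {"dx": 70, "dy": 174, "dz": -5, "twist": 10, "fingers": -0.9},
])

```text
clock: 6.55
eef_pos: [0.5059, 0.0209, 0.1404]
tool_rot: [0.993, 0.121, -0.003, -0.013]
ft_force: [0.4, 0.4, 0.0]
grip_width: 0.0815
grasp_force: 0.0
```

```bash
python3 - <<'E'
from h import *
go(.5755,-.0485,.14,14)
E
```

```text
t 6.55 pos [0.5059 0.0209 0.1404] yaw 13.9 d [50.9 84.1 -2. ] twist -0.1 w 0.0815 f 0.0 [0.4 0.4 0. ]
```

Request:
carry_out([
  {"dx": 17, "dy": 30, "dz": -1, "twist": 0, "fingers": -0.9},
  {"dx": 34, "dy": 60, "dz": -2, "twist": 0, "fingers": -0.9},
  {"dx": 51, "dy": 84, "dz": -2, "twist": 0, "fingers": -0.9},
  {"dx": 51, "dy": 84, "dz": -2, "twist": 0, "fingers": -0.9},
  {"dx": 51, "dy": 84, "dz": -2, "twist": 0, "fingers": -0.9},
])

```text
clock: 6.97
eef_pos: [0.575, -0.048, 0.139]
tool_rot: [0.993, 0.12, -0.004, -0.013]
ft_force: [-0.9, 0.1, -0.7]
grip_width: 0.0815
grasp_force: 0.0
```

```bash
python3 - <<'E'
from h import *
go(.5755,-.0485,.047,14)
snap('wrist','w5')
E
```

```text
t 6.97 pos [ 0.575 -0.048  0.139] yaw 13.8 d [ 0.7  3.1 91.9] twist -0.2 w 0.0815 f 0.0 [-0.9  0.1 -0.7]
```

View pics/w5.png

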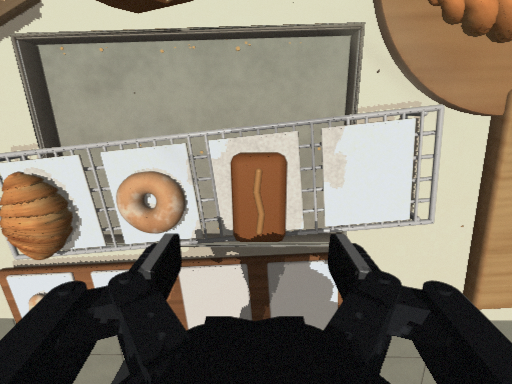

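The loaf spans (231–286, 154–240) and is aligned with the tool. I'll work out its centre, the ring's (151,202) and the croissant's (36,214).

```bash
python3 - <<'E'
from h import *
p=px('w5',259,196,.073);print(p,'ring',px('w5',151,202,.054),'cro',px('w5',36,214,.06));go(*p[:2],.047,14)
E
```

```text
[ 0.5813079  -0.04749461  0.073     ] ring [0.54526314 0.04487571 0.054     ] cro [0.51008068 0.14386158 0.06      ]
t 7.02 pos [ 0.5741 -0.047   0.1391] yaw 13.9 d [ 7.3  4.7 92. ] twist -0.1 w 0.0811 f 0.0 [ 0.1  0.9 -0.8]
```

Request:
carry_out([
  {"dx": 2, "dy": 2, "dz": 30, "twist": 0, "fingers": -0.9},
  {"dx": 4, "dy": 3, "dz": 60, "twist": 0, "fingers": -0.9},
  {"dx": 4, "dy": 4, "dz": 83, "twist": 0, "fingers": -0.9},
  {"dx": 4, "dy": 4, "dz": 92, "twist": 0, "fingers": -0.9},
  {"dx": 4, "dy": 4, "dz": 92, "twist": 0, "fingers": -0.9},
])

```text
clock: 7.43
eef_pos: [0.5754, -0.046, 0.0455]
tool_rot: [0.992, 0.122, -0.006, -0.014]
ft_force: [-1.5, 0.1, -0.9]
grip_width: 0.081
grasp_force: 0.0
```

Request:
carry_out([
  {"dx": 0, "dy": 0, "dz": 0, "twist": 0, "fingers": 0},
  {"dx": 0, "dy": 0, "dz": 0, "twist": 0, "fingers": 1},
  {"dx": 0, "dy": 0, "dz": 0, "twist": 0, "fingers": 1},
  {"dx": 0, "dy": 0, "dz": 0, "twist": 0, "fingers": 1},
  {"dx": 0, "dy": 0, "dz": 0, "twist": 0, "fingers": 1},
])

```text
clock: 7.85
eef_pos: [0.5805, -0.0473, 0.0504]
tool_rot: [0.992, 0.122, -0.001, -0.013]
ft_force: [-0.3, 1.1, 6.8]
grip_width: 0.0442
grasp_force: 62.1
```

```bash
python3 - <<'E'
from h import *
go(.396,.061,.12,17.6)
E
```

```text
t 7.85 pos [ 0.5805 -0.0473  0.0504] yaw 14.0 d [-152.7 -151.4  -66. ] twist -3.6 w 0.0442 f 62.1 [-0.3  1.1  6.8]
```

Request:
carry_out([
  {"dx": 0, "dy": 0, "dz": -30, "twist": 0, "fingers": 1},
  {"dx": -5, "dy": 0, "dz": -65, "twist": 0, "fingers": 1},
  {"dx": -30, "dy": -20, "dz": -70, "twist": -1, "fingers": 1},
  {"dx": -57, "dy": -48, "dz": -70, "twist": -2, "fingers": 1},
  {"dx": -84, "dy": -76, "dz": -70, "twist": -4, "fingers": 1},
])

```text
clock: 8.27
eef_pos: [0.4796, 0.0043, 0.1216]
tool_rot: [0.988, 0.156, -0.001, -0.013]
ft_force: [-0.2, 1.0, 0.1]
grip_width: 0.0447
grasp_force: 61.7
```

```bash
python3 - <<'E'
from h import *
go(.398,.061,.06,17.6)
E
```

```text
t 8.27 pos [0.4796 0.0043 0.1216] yaw 17.9 d [-60.3 -77.4  63.5] twist 0.3 w 0.0447 f 61.7 [-0.2  1.   0.1]
```

Request:
carry_out([
  {"dx": -20, "dy": -26, "dz": 0, "twist": 0, "fingers": 1},
  {"dx": -40, "dy": -52, "dz": 5, "twist": 0, "fingers": 1},
  {"dx": -60, "dy": -77, "dz": 20, "twist": 0, "fingers": 1},
  {"dx": -60, "dy": -77, "dz": 45, "twist": 0, "fingers": 1},
  {"dx": -60, "dy": -77, "dz": 63, "twist": 0, "fingers": 1},
])

```text
clock: 8.68
eef_pos: [0.3966, 0.0614, 0.0593]
tool_rot: [0.987, 0.157, -0.002, -0.013]
ft_force: [0.5, -0.5, -0.5]
grip_width: 0.0451
grasp_force: 61.8
```

Request:
carry_out([
  {"dx": 0, "dy": 0, "dz": 8, "twist": 0, "fingers": 1},
  {"dx": 0, "dy": 0, "dz": 15, "twist": 0, "fingers": 1},
  {"dx": 0, "dy": 0, "dz": 15, "twist": 0, "fingers": 1},
  {"dx": 0, "dy": 0, "dz": 15, "twist": 0, "fingers": 1},
  {"dx": 0, "dy": 0, "dz": 15, "twist": 0, "fingers": 1},
])

```text
clock: 9.1
eef_pos: [0.399, 0.0608, 0.0451]
tool_rot: [0.988, 0.156, -0.002, -0.013]
ft_force: [0.1, 0.7, -1.0]
grip_width: 0.0447
grasp_force: 61.7
```

```bash
python3 - <<'E'
from h import *
go(.398,.061,.034,17.6)
E
```

```text
t 9.10 pos [0.399  0.0608 0.0451] yaw 17.9 d [-0.9 -0.2 11.1] twist 0.3 w 0.0447 f 61.7 [ 0.1  0.7 -1. ]
```

Request:
carry_out([
  {"dx": 0, "dy": 0, "dz": 6, "twist": 0, "fingers": 1},
  {"dx": 0, "dy": 0, "dz": 11, "twist": 0, "fingers": 1},
  {"dx": 0, "dy": 0, "dz": 11, "twist": 0, "fingers": 1},
  {"dx": 0, "dy": 0, "dz": 11, "twist": 0, "fingers": 0},
  {"dx": 0, "dy": 0, "dz": 11, "twist": 0, "fingers": -0.8},
])

```text
clock: 9.52
eef_pos: [0.3978, 0.0612, 0.0333]
tool_rot: [0.988, 0.156, -0.003, -0.013]
ft_force: [-0.4, -0.1, -0.4]
grip_width: 0.0559
grasp_force: 0.0
```

Request:
carry_out([
  {"dx": 0, "dy": 0, "dz": 0, "twist": 0, "fingers": -0.8},
  {"dx": 0, "dy": 0, "dz": 0, "twist": 0, "fingers": -0.8},
  {"dx": 0, "dy": 0, "dz": -30, "twist": 0, "fingers": -1},
  {"dx": 0, "dy": 0, "dz": -65, "twist": 0, "fingers": -1},
  {"dx": 0, "dy": 0, "dz": -105, "twist": 0, "fingers": -1},
])

```text
clock: 9.93
eef_pos: [0.3967, 0.0584, 0.1381]
tool_rot: [0.988, 0.156, -0.005, -0.013]
ft_force: [1.7, 1.0, -1.5]
grip_width: 0.0852
grasp_force: 0.0
```

```bash
python3 - <<'E'
from h import *
snap('wrist','w6')
go(.545,.045,.14,20)
E
```

```text
t 9.98 pos [0.4023 0.059  0.1463] yaw 18.0 d [131.4  57.5   5.9] twist -2.0 w 0.0855 f 0.0 [2.2 0.2 4.2]
```

View pics/w6.png

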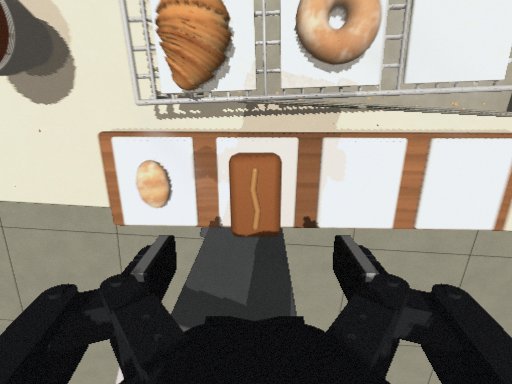

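The loaf is on plate 2: it spans 231–281 and the plate 217–297. I'll check its fore-aft position numerically, then fetch the ring.

```bash
python3 - <<'E'
from h import *
a=px('w6',256,194,.056);b=np.mean([px('w6',*p,.026) for p in[(218,139),(296,138),(299,228),(218,227)]],0);c=px('w6',153,184,.032);d=np.mean([px('w6',*p,.026) for p in[(113,138),(193,137),(195,227),(119,226)]],0)
print(a,b,'bis',c,d)
go(.545,.045,.14,20)
E
```

```text
[0.3987419 0.0608288 0.056    ] [0.39845383 0.05977886 0.026     ] bis [0.36908491 0.157204   0.032     ] [0.36701476 0.15721663 0.026     ]
t 9.98 pos [0.4023 0.059  0.1463] yaw 18.0 d [131.4  57.5   5.9] twist -2.0 w 0.0855 f 0.0 [2.2 0.2 4.2]
```

Request:
carry_out([
  {"dx": 33, "dy": 14, "dz": 0, "twist": 0, "fingers": -1},
  {"dx": 66, "dy": 28, "dz": 0, "twist": -1, "fingers": -1},
  {"dx": 99, "dy": 42, "dz": 0, "twist": -2, "fingers": -1},
  {"dx": 131, "dy": 56, "dz": 0, "twist": -2, "fingers": -1},
  {"dx": 131, "dy": 56, "dz": 0, "twist": -2, "fingers": -1},
])

```text
clock: 10.4
eef_pos: [0.5467, 0.0453, 0.1355]
tool_rot: [0.985, 0.173, -0.0, -0.013]
ft_force: [1.3, -0.6, -0.1]
grip_width: 0.0856
grasp_force: 0.0
```

```bash
python3 - <<'E'
from h import *
go(.545,.045,.048,20)
E
```

```text
t 10.40 pos [0.5467 0.0453 0.1355] yaw 19.9 d [-2.   1.9 87.4] twist -0.1 w 0.0856 f 0.0 [ 1.3 -0.6 -0.1]
```

Request:
carry_out([
  {"dx": -1, "dy": 1, "dz": 30, "twist": 0, "fingers": -1},
  {"dx": -2, "dy": 2, "dz": 60, "twist": 0, "fingers": -1},
  {"dx": -2, "dy": 2, "dz": 82, "twist": 0, "fingers": -1},
  {"dx": -2, "dy": 2, "dz": 90, "twist": 0, "fingers": -1},
  {"dx": -2, "dy": 2, "dz": 90, "twist": 0, "fingers": -1},
])

```text
clock: 10.82
eef_pos: [0.5359, 0.0454, 0.0442]
tool_rot: [0.985, 0.173, -0.005, -0.014]
ft_force: [-0.5, 0.2, 1.1]
grip_width: 0.085
grasp_force: 0.0
```

Request:
carry_out([
  {"dx": 0, "dy": 0, "dz": 0, "twist": 0, "fingers": -0.5},
  {"dx": 0, "dy": 0, "dz": 0, "twist": 0, "fingers": 1},
  {"dx": 0, "dy": 0, "dz": 0, "twist": 0, "fingers": 1},
  {"dx": 0, "dy": 0, "dz": 0, "twist": 0, "fingers": 1},
  {"dx": 0, "dy": 0, "dz": 0, "twist": 0, "fingers": 1},
])

```text
clock: 11.23
eef_pos: [0.5406, 0.0454, 0.0495]
tool_rot: [0.985, 0.173, 0.0, -0.013]
ft_force: [-1.2, -1.1, 6.3]
grip_width: 0.0546
grasp_force: 61.9
```

```bash
python3 - <<'E'
from h import *
go(.428,-.034,.12,20)
E
```

```text
t 11.23 pos [0.5406 0.0454 0.0495] yaw 20.0 d [-132.6   34.4  -72. ] twist -0.0 w 0.0546 f 61.9 [-1.2 -1.1  6.3]
```

Request:
carry_out([
  {"dx": 0, "dy": 0, "dz": -25, "twist": 0, "fingers": 1},
  {"dx": 0, "dy": 0, "dz": -50, "twist": 0, "fingers": 1},
  {"dx": -20, "dy": 5, "dz": -62, "twist": 0, "fingers": 1},
  {"dx": -50, "dy": 12, "dz": -65, "twist": 0, "fingers": 1},
  {"dx": -80, "dy": 20, "dz": -65, "twist": 0, "fingers": 1},
])

```text
clock: 11.65
eef_pos: [0.4727, -0.0023, 0.114]
tool_rot: [0.985, 0.174, 0.001, -0.013]
ft_force: [-0.4, -0.1, -0.8]
grip_width: 0.0543
grasp_force: 63.2
```

```bash
python3 - <<'E'
from h import *
go(.425,-.035,.05,20)
snap('wrist','w7')
E
```

```text
t 11.65 pos [ 0.4727 -0.0023  0.114 ] yaw 20.1 d [-56.4  15.9  63.3] twist 0.1 w 0.0543 f 63.2 [-0.4 -0.1 -0.8]
```

View pics/w7.png

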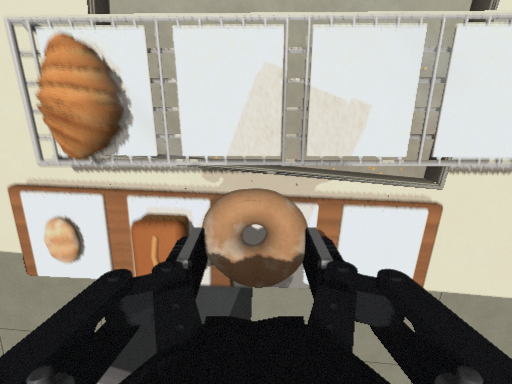

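The ring is held level, with its hole at (255,235). I'll measure its offset from the TCP.

```bash
python3 - <<'E'
from h import *
o=bot.get_obs(); p=px('w7',255,236,o['eef_pos'][2]-.0065+.018); e=(p-o['eef_pos'])[:2];print(e*1000); go(.4285-e[0],-.034-e[1],.05,20)
E
```

```text
[15.49942901  5.72427395]
t 11.70 pos [ 0.4647 -0.0051  0.1121] yaw 19.9 d [-60.1  16.6  62. ] twist -0.1 w 0.0543 f 63.2 [-7.2 -2.  -1.9]
```

Request:
carry_out([
  {"dx": -20, "dy": 6, "dz": 5, "twist": 0, "fingers": 1},
  {"dx": -40, "dy": 12, "dz": 15, "twist": 0, "fingers": 1},
  {"dx": -51, "dy": 16, "dz": 35, "twist": 0, "fingers": 1},
  {"dx": -51, "dy": 16, "dz": 55, "twist": 0, "fingers": 1},
  {"dx": -51, "dy": 16, "dz": 62, "twist": 0, "fingers": 1},
])

```text
clock: 12.12
eef_pos: [0.4265, -0.0334, 0.0479]
tool_rot: [0.985, 0.173, -0.003, -0.013]
ft_force: [-0.7, 0.0, -1.4]
grip_width: 0.0547
grasp_force: 63.2
```

Request:
carry_out([
  {"dx": 0, "dy": 0, "dz": 0, "twist": 0, "fingers": 1},
  {"dx": 0, "dy": 0, "dz": 0, "twist": 0, "fingers": 1},
  {"dx": 0, "dy": 0, "dz": 0, "twist": 0, "fingers": 1},
  {"dx": 0, "dy": 0, "dz": 0, "twist": 0, "fingers": 1},
  {"dx": 0, "dy": 0, "dz": 0, "twist": 0, "fingers": 1},
])

```text
clock: 12.53
eef_pos: [0.4289, -0.033, 0.0496]
tool_rot: [0.985, 0.174, -0.001, -0.013]
ft_force: [0.2, 0.2, -0.5]
grip_width: 0.0546
grasp_force: 63.2
```

```bash
python3 - <<'E'
from h import *
go(.422,-.0365,.033,20)
o=bot.get_obs();c=snap('wrist','w8'); im=cv2.cvtColor(cv2.imread('pics/w8.png'),cv2.COLOR_BGR2HSV)
p=px('w8',255,236,o['eef_pos'][2]-.0065+.018); print('ring',p,(p-o['eef_pos'])*1000)
E
```

```text
t 12.53 pos [ 0.4289 -0.033   0.0496] yaw 20.0 d [-7.7  1.3 16.5] twist 0.0 w 0.0546 f 63.2 [ 0.2  0.2 -0.5]
ring [ 0.43747138 -0.02978696  0.06108076] [ 8.55504872  3.25384466 11.5       ]
```

Request:
carry_out([
  {"dx": -7, "dy": 1, "dz": 8, "twist": 0, "fingers": 1},
  {"dx": -8, "dy": 1, "dz": 16, "twist": 0, "fingers": 1},
  {"dx": -8, "dy": 1, "dz": 16, "twist": 0, "fingers": 1},
  {"dx": -8, "dy": 1, "dz": 16, "twist": 0, "fingers": 1},
  {"dx": -8, "dy": 1, "dz": 16, "twist": 0, "fingers": 0},
])

```text
clock: 13.0
eef_pos: [0.4204, -0.0363, 0.0325]
tool_rot: [0.985, 0.173, -0.003, -0.013]
ft_force: [-0.5, -0.2, 0.3]
grip_width: 0.0546
grasp_force: 68.0
```

Request:
carry_out([
  {"dx": 0, "dy": 0, "dz": 0, "twist": 0, "fingers": -0.8},
  {"dx": 0, "dy": 0, "dz": 0, "twist": 0, "fingers": -0.8},
  {"dx": 0, "dy": 0, "dz": 0, "twist": 0, "fingers": -0.8},
  {"dx": 0, "dy": 0, "dz": -30, "twist": 0, "fingers": -0.8},
  {"dx": 0, "dy": 0, "dz": -65, "twist": 0, "fingers": -1},
])

```text
clock: 13.42
eef_pos: [0.4183, -0.0377, 0.0962]
tool_rot: [0.985, 0.174, -0.006, -0.014]
ft_force: [1.5, -0.8, 0.2]
grip_width: 0.0851
grasp_force: 0.0
```

Request:
carry_out([
  {"dx": 0, "dy": 0, "dz": -30, "twist": 0, "fingers": -1},
  {"dx": 0, "dy": 0, "dz": -45, "twist": 0, "fingers": -1},
  {"dx": 0, "dy": 0, "dz": -45, "twist": 0, "fingers": -1},
  {"dx": 0, "dy": 0, "dz": -45, "twist": 0, "fingers": -1},
  {"dx": 0, "dy": 0, "dz": -45, "twist": 0, "fingers": -1},
])

```text
clock: 13.83
eef_pos: [0.4208, -0.0391, 0.1418]
tool_rot: [0.985, 0.173, -0.003, -0.013]
ft_force: [-0.9, 0.5, -0.3]
grip_width: 0.0853
grasp_force: 0.0
```

```bash
python3 - <<'E'
from h import *
go(.506,.143,.14,20)
snap('wrist','w9')
E
```

```text
t 13.83 pos [ 0.4208 -0.0391  0.1418] yaw 20.0 d [ 142.3 -141.9    5.5] twist -0.0 w 0.0853 f 0.0 [-0.9  0.5 -0.3]
```

View pics/w9.png

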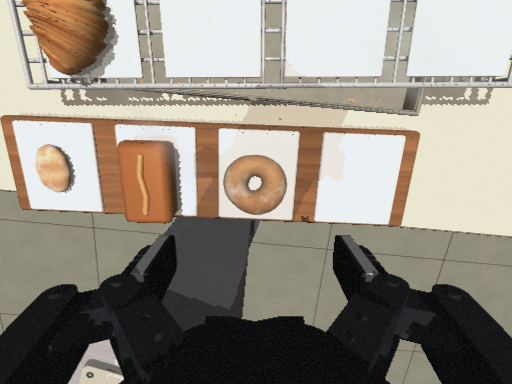

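The ring sits at (255,184) on plate 3, whose centre is about (257,174). I'll check that numerically and move over the croissant.

```bash
python3 - <<'E'
from h import *
print(px('w9',255,184,.040),np.mean([px('w9',*p,.026) for p in[(220,128),(299,132),(292,220),(219,218)]],0))
E
```

```text
[ 0.4260416  -0.03391589  0.04      ] [ 0.43013108 -0.03447089  0.026     ]
```

Request:
carry_out([
  {"dx": 25, "dy": -25, "dz": 0, "twist": 0, "fingers": -1},
  {"dx": 50, "dy": -50, "dz": 0, "twist": 0, "fingers": -1},
  {"dx": 75, "dy": -75, "dz": 0, "twist": 0, "fingers": -1},
  {"dx": 100, "dy": -100, "dz": 0, "twist": 0, "fingers": -1},
  {"dx": 125, "dy": -125, "dz": 0, "twist": 0, "fingers": -1},
])

```text
clock: 14.3
eef_pos: [0.4957, 0.1222, 0.1442]
tool_rot: [0.985, 0.173, -0.004, -0.013]
ft_force: [0.9, -1.5, -0.2]
grip_width: 0.0854
grasp_force: 0.0
```

Request:
carry_out([
  {"dx": 17, "dy": -17, "dz": 0, "twist": 0, "fingers": -1},
  {"dx": 17, "dy": -17, "dz": 0, "twist": 0, "fingers": -1},
  {"dx": 17, "dy": -17, "dz": 0, "twist": 0, "fingers": -1},
  {"dx": 17, "dy": -17, "dz": 0, "twist": 0, "fingers": -1},
  {"dx": 17, "dy": -17, "dz": 0, "twist": 0, "fingers": -1},
])

```text
clock: 14.72
eef_pos: [0.5053, 0.1416, 0.1455]
tool_rot: [0.985, 0.173, -0.004, -0.013]
ft_force: [-0.4, -0.0, 0.1]
grip_width: 0.0853
grasp_force: 0.0
```

```bash
python3 - <<'E'
from h import *
go(.506,.143,.047,20)
snap('wrist','w10')
E
```

```text
t 14.72 pos [0.5053 0.1416 0.1455] yaw 19.9 d [ 1.4  1.6 98.5] twist -0.1 w 0.0853 f 0.0 [-0.4 -0.   0.1]
```

View pics/w10.png

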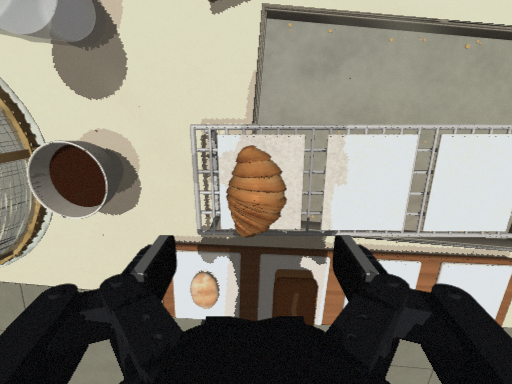

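The croissant is centred at about (256,191) and lies along the tool's x axis. The cup is well clear on the left, at (70,180).

```bash
python3 - <<'E'
from h import *
p=px('w10',256,191,.062);print(p,px('w10',250,147,.055),px('w10',248,235,.055));go(*p[:2],.047,20)
E
```

```text
[0.50974108 0.14493696 0.062     ] [0.5433081  0.16285868 0.055     ] [0.46361531 0.13644448 0.055     ]
t 14.77 pos [0.5056 0.1415 0.1459] yaw 19.9 d [ 5.3  0.8 98.9] twist -0.1 w 0.0855 f 0.0 [-0.8 -0.9 -0.3]
```

Request:
carry_out([
  {"dx": 1, "dy": 1, "dz": 30, "twist": 0, "fingers": -1},
  {"dx": 2, "dy": 1, "dz": 60, "twist": 0, "fingers": -1},
  {"dx": 2, "dy": 1, "dz": 85, "twist": 0, "fingers": -1},
  {"dx": 2, "dy": 1, "dz": 95, "twist": 0, "fingers": -1},
  {"dx": 2, "dy": 1, "dz": 95, "twist": 0, "fingers": -1},
])

```text
clock: 15.18
eef_pos: [0.5052, 0.1433, 0.049]
tool_rot: [0.985, 0.173, -0.006, -0.013]
ft_force: [-0.4, -0.1, 0.2]
grip_width: 0.0851
grasp_force: 0.0
```

Request:
carry_out([
  {"dx": 0, "dy": 0, "dz": 0, "twist": 0, "fingers": -0.5},
  {"dx": 0, "dy": 0, "dz": 0, "twist": 0, "fingers": 1},
  {"dx": 0, "dy": 0, "dz": 0, "twist": 0, "fingers": 1},
  {"dx": 0, "dy": 0, "dz": 0, "twist": 0, "fingers": 1},
  {"dx": 0, "dy": 0, "dz": 0, "twist": 0, "fingers": 1},
])

```text
clock: 15.6
eef_pos: [0.5096, 0.1449, 0.0541]
tool_rot: [0.985, 0.173, -0.0, -0.013]
ft_force: [-1.1, -1.2, 5.0]
grip_width: 0.05
grasp_force: 61.1
```

```bash
python3 - <<'E'
from h import *
go(.459,-.129,.14,18)
E
```

```text
t 15.60 pos [0.5096 0.1449 0.0541] yaw 20.0 d [-140.7  237.9  -92.6] twist 2.0 w 0.0500 f 61.1 [-1.1 -1.2  5. ]
```

Request:
carry_out([
  {"dx": 0, "dy": 0, "dz": -30, "twist": 0, "fingers": 1},
  {"dx": 0, "dy": 0, "dz": -60, "twist": 0, "fingers": 1},
  {"dx": -5, "dy": 10, "dz": -88, "twist": 0, "fingers": 1},
  {"dx": -20, "dy": 35, "dz": -90, "twist": 1, "fingers": 1},
  {"dx": -37, "dy": 65, "dz": -90, "twist": 2, "fingers": 1},
])

```text
clock: 16.02
eef_pos: [0.4992, 0.0699, 0.144]
tool_rot: [0.987, 0.158, 0.002, -0.013]
ft_force: [0.2, -0.2, -0.2]
grip_width: 0.0501
grasp_force: 62.8
```

Request:
carry_out([
  {"dx": -16, "dy": 29, "dz": 0, "twist": 0, "fingers": 1},
  {"dx": -32, "dy": 58, "dz": 0, "twist": 0, "fingers": 1},
  {"dx": -48, "dy": 87, "dz": 0, "twist": 0, "fingers": 1},
  {"dx": -64, "dy": 116, "dz": 0, "twist": 0, "fingers": 1},
  {"dx": -80, "dy": 140, "dz": 0, "twist": 0, "fingers": 1},
])

```text
clock: 16.43
eef_pos: [0.4637, -0.091, 0.1376]
tool_rot: [0.988, 0.156, -0.001, -0.012]
ft_force: [0.3, -0.4, 0.7]
grip_width: 0.0503
grasp_force: 62.9
```

```bash
python3 - <<'E'
from h import *
go(.461,-.128,.055,18)
E
```

```text
t 16.43 pos [ 0.4637 -0.091   0.1376] yaw 18.0 d [-14.1  36.4  81.7] twist -0.0 w 0.0503 f 62.9 [ 0.3 -0.4  0.7]
```

Request:
carry_out([
  {"dx": -7, "dy": 17, "dz": 0, "twist": 0, "fingers": 1},
  {"dx": -14, "dy": 34, "dz": 5, "twist": 0, "fingers": 1},
  {"dx": -14, "dy": 36, "dz": 35, "twist": 0, "fingers": 1},
  {"dx": -14, "dy": 36, "dz": 65, "twist": 0, "fingers": 1},
  {"dx": -14, "dy": 36, "dz": 82, "twist": 0, "fingers": 1},
])

```text
clock: 16.85
eef_pos: [0.4597, -0.126, 0.0522]
tool_rot: [0.988, 0.156, -0.003, -0.013]
ft_force: [-0.3, -0.0, -1.2]
grip_width: 0.0499
grasp_force: 62.8
```

Request:
carry_out([
  {"dx": 0, "dy": 0, "dz": 0, "twist": 0, "fingers": 1},
  {"dx": 0, "dy": 0, "dz": 0, "twist": 0, "fingers": 1},
  {"dx": 0, "dy": 0, "dz": 0, "twist": 0, "fingers": 1},
  {"dx": 0, "dy": 0, "dz": 0, "twist": 0, "fingers": 1},
  {"dx": 0, "dy": 0, "dz": 0, "twist": 0, "fingers": 1},
])

```text
clock: 17.27
eef_pos: [0.4617, -0.1257, 0.0548]
tool_rot: [0.988, 0.156, -0.001, -0.012]
ft_force: [-0.8, 0.2, -0.4]
grip_width: 0.0498
grasp_force: 62.9
```

```bash
python3 - <<'E'
from h import *
go(.461,-.128,.0375,18); snap('wrist','w11')
E
```

```text
t 17.27 pos [ 0.4617 -0.1257  0.0548] yaw 18.0 d [-1.4  2.4 17.2] twist 0.0 w 0.0498 f 62.9 [-0.8  0.2 -0.4]
```

View pics/w11.png

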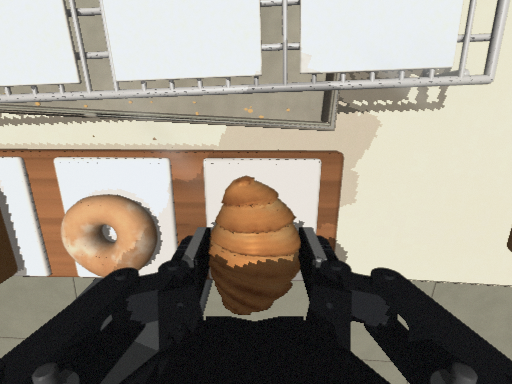

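The croissant is held level at (255,245) over plate 4, which spans 205–320. I'll shift it 2 mm to the right and set it down.

Request:
carry_out([
  {"dx": -1, "dy": 2, "dz": 9, "twist": 0, "fingers": 1},
  {"dx": -1, "dy": 3, "dz": 17, "twist": 0, "fingers": 1},
  {"dx": -1, "dy": 3, "dz": 17, "twist": 0, "fingers": 1},
  {"dx": -1, "dy": 3, "dz": 17, "twist": 0, "fingers": 1},
  {"dx": -1, "dy": 3, "dz": 17, "twist": 0, "fingers": 0},
])

```text
clock: 17.73
eef_pos: [0.46, -0.1282, 0.0356]
tool_rot: [0.988, 0.156, -0.003, -0.013]
ft_force: [0.8, -0.5, 1.0]
grip_width: 0.0501
grasp_force: 68.3
```

Request:
carry_out([
  {"dx": 0, "dy": 0, "dz": 0, "twist": 0, "fingers": -0.8},
  {"dx": 0, "dy": 0, "dz": 0, "twist": 0, "fingers": -0.8},
  {"dx": 0, "dy": 0, "dz": 0, "twist": 0, "fingers": -0.8},
  {"dx": 0, "dy": 0, "dz": -30, "twist": 0, "fingers": -0.8},
  {"dx": 0, "dy": 0, "dz": -65, "twist": 0, "fingers": -1},
])

```text
clock: 18.15
eef_pos: [0.4576, -0.1289, 0.099]
tool_rot: [0.988, 0.156, -0.006, -0.015]
ft_force: [1.0, -0.1, -0.3]
grip_width: 0.0851
grasp_force: 0.0
```

Request:
carry_out([
  {"dx": 0, "dy": 0, "dz": -35, "twist": 0, "fingers": -1},
  {"dx": 0, "dy": 0, "dz": -70, "twist": 0, "fingers": -1},
  {"dx": 0, "dy": 0, "dz": -70, "twist": 0, "fingers": -1},
  {"dx": 0, "dy": 0, "dz": -70, "twist": 0, "fingers": -1},
  {"dx": 0, "dy": 0, "dz": -70, "twist": 0, "fingers": -1},
])

```text
clock: 18.57
eef_pos: [0.4609, -0.1314, 0.1706]
tool_rot: [0.988, 0.156, -0.003, -0.013]
ft_force: [-0.7, -0.0, -0.6]
grip_width: 0.0857
grasp_force: 0.0
```

```bash
python3 - <<'E'
from h import *
go(.461,-.128,.0375,18); snap('wrist','w12')
E
```

```text
t 18.57 pos [ 0.4609 -0.1314  0.1706] yaw 18.0 d [  1.4   0.4 133.1] twist -0.0 w 0.0857 f 0.0 [-0.7 -0.  -0.6]
```

View pics/w12.png

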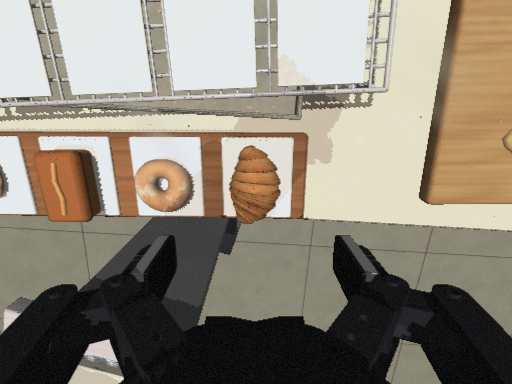

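```bash
python3 - <<'E'
from h import *
C=np.mean([px('w12',*p,.026) for p in[(222,137),(294,137),(292,218),(222,217)]],0)
print(C,'mid',px('w12',256,186,.044),'ends',(px('w12',252,147,.04)+px('w12',246,223,.04))/2)
print('ring',px('w12',163,185,.037),np.mean([px('w12',*p,.026) for p in[(131,137),(201,137),(203,217),(137,216)]],0))
E
```

```text
[ 0.46087055 -0.12976915  0.026     ] mid [ 0.45780697 -0.12961552  0.044     ] ends [ 0.4536415  -0.12292328  0.04      ]
ring [ 0.42511508 -0.03432672  0.037     ] [ 0.4299897  -0.03494344  0.026     ]
```

All four pastries are within about 7 mm of their plate centres and the gripper is clear, so I'm handing in.

```bash
python3 -c "
from h import *
print(job_done())"
```

```text
the job is handed in; nothing more can be done
None
```

The job is handed in: the display rack, left to right, holds biscuit, loaf, ring and croissant, each within about 7 mm of its plate centre by my last camera measurements (limit 14 mm); no verdict came back on hand-in.

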